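# Extend the telescoping scrub brush

## Robot

A 6-joint arm with a two-finger parallel gripper is mounted at the origin on the work surface. World frame = base frame: x ahead of the robot, y to its left, z up, the work surface at z = 0. Lengths are in m, angles in rad, forces in N, time in s.
With the tool pointing down it reaches from about 0.35 to 0.775 m from the base axis. Payload 5.5 kg.
Tool frame: the origin (TCP) lies on the mounting face of the last link; the fingertips stand 173 mm ahead of it and the grasp point (between the pads) lies 155 mm ahead of it; z points along the fingers, y is the direction in which the jaws open and shut (so a half turn about z gives the same grasp; the last joint's range is limited). The gripper opens to 85 mm and grips with 20 to 120 N. Pads are 22 mm wide; open, the fingers measure 114 mm over their backs; the gripper's body (76 mm by 85 mm) begins 54 mm behind the grasp point. The pads swing forward as they close: fully open they stand 13 mm farther back than shut.
Start: joints at [1.034, 0.313, 0.046, 1.304, 0, 1.431], TCP at [0.222, 0.53, 0.405] pointing down, gripper open.
Joint ranges: [-2.76, 2.76], [-0.86, 1.69], [-1.03, 1.26], [-2.2, 2.34], [-1.47, 1.5], [-3.14, 3.14]. Speed limits (rad/s): [2.57, 2.57, 3.14, 3.14, 3.14, 3.14].

## Interface

Orientations are given as a unit quaternion [w, x, y, z].
In Python, from workcell import get_state, eyes, env gives the robot as it stands. The module is installed in compiled form; this text tells all that it offers.
- The arm moves only by the tool carry_out, never from a script. Its argument "motion" is a list of rows, each an object of numbers: "jaw": the opening, from -1 (shut) to 1 (fully open); "tx", "ty", "tz": the shift along the tool's x, y, z in cm; "wx", "wy", "wz": the turn, a rotation vector about the tool's x, y, z in degrees. In form: [{"jaw": .., "tx": .., "ty": .., "tz": .., "wx": .., "wy": .., "wz": ..}, ...]. A call has 1 to 20 rows; each row shifts and turns the commanded pose from where the row before left it, along the tool's axes as they then stand; what a row does not reach is not made up. A row lasts 1/8 s, in which the tool goes at most 62.5 mm and 10.7 degrees, less where a joint would pass 70% of its speed; a pose out of reach is approached as far as the arm can. A call with a gripper value outside its range is refused whole. The fingers move at their own pace and stop on an object; "force" is the grip in N (left out, the last holds). Time passes only in rows, so rows that do not move let the fingers close. It gives the time, the measured TCP pose, the force and the opening at its end, in the units of the state.
- get_state(): the state, without advancing time (a new reading comes with each control period).
- eyes.read_camera(name): name is "scene" or "side" or "wrist"; returns the picture (400x640x3 uint8, blue, green, red); there is no depth.
- eyes.calibration(name): a dict with "K" (3x3 intrinsics, pixels), "camera_from_world" (4x4, takes a point from world to camera coordinates). Camera axes: x right, y up, looking along -z (the intrinsics and any distortion apply to the point x, -y, -z); pixel columns grow to the right and rows downward; lengths in m; the calibration is good to about 2 mm. The wrist camera is an equidistant fisheye: a pixel r from the principal point sees the ray r / f radians off the axis. A picture is of the moment at which its call begins: read the wrist's pose just before it. calibration takes no time and is no camera call; for the wrist camera it gives the pose at the moment of the call.
- env.hand_in(): hands the job in, once; it reports no verdict.
The state is a dict: "clock": time; "joint_pos": joint angles; "qvel": joint speeds; "tau": joint torques, N m; "tcp_pos": TCP position; "orientation": TCP orientation; "wrist_force": force on the tool from outside, world axes, zero at the start; "ft_torque": the same for the moment, N m; "finger_gap": finger opening in m.
Only numpy, scipy, OpenCV 4.12 (cv2) and the standard library are available. Lean on these libraries where they do the work, as an engineer would, in place of code of your own. Each camera call takes 0.05 s, during which the arm holds its last target.

## Task

Get the telescoping scrub brush in the bench rack to full length for scrubbing the tiles: flip the cam lever on its collar right over to the other side to free the tube, then squeeze the release button in the side of the grip and, keeping it squeezed, pull the grip straight out past the first stop to the second stop. Finish while still holding the grip there, button squeezed in, the tube fully extended (a spring draws it back if you let it slip); leave the other things on the bench where they are.

Things in the scene. Friction and masses are not known exactly. Their poses are not given: they have to be found in the camera images.
- pole: Fixed rack and outer part of the brush: base plate 240 x 90 mm, outer tube 34 mm thick, level, axis 75 mm above the bench, ending in a black collar 50 mm thick (x = -52 to 0 mm); white brush head, 160 mm wide, at x = -292 to -232. Origin: on the bench below the collar's mouth, where the inner tube comes out. x runs along the brush from head to grip, the direction of pulling; z up.
- lever_pivot (a point): Middle of the cam lever's hinge on top of the collar: x = -28 mm, y = 0, 107 mm above the bench in the frame of pole. The hinge line runs along the brush (x of pole), so the lever flips sideways across the brush. The hinge ears beside it reach 117 mm above the bench.
- lever_tip (a point): Centre of the round bar (12 mm thick, 24 mm long) at the tip of the steel cam lever (20 mm wide along the brush, 7 mm thick), 67 mm from the pivot. Locked, the lever leans 35 degrees from upright to the -y side of pole (tip about 161 mm above the bench, 39 mm to the side); flipped over, 35 degrees to the +y side. It is pushed over sideways.
- cam (a joint): Angle of the cam lever (rad): 0 locked (leaning to -y of pole; starts at 0 to 0.15), 0.62 upright, 1.24 fully over to +y, the end of its swing. It stays where it is left; 0.1 N m turns it. Its tip rises 12 mm to upright and sinks again: follow that arc, a dead level push binds. Below about 0.85 it locks the tube; above 1.0 it counts as flipped over.
- grip_mid (a point): Middle of the grip at the button, on the tube's axis, 75 mm above the bench, 95 mm from the collar's mouth when home; it travels with the tube. The grip is a black bar 125 mm long (35 to 160 mm from the mouth when home), 30 mm wide, 28 mm high, with an end flange 34 mm in diameter. Here it is 36 mm wide over the unpressed button, 30 mm with the button fully in.
- tube (a joint): Extension of the inner tube and grip along +x of pole (m): 0 home, first stop at 0.070, second stop at 0.140, hard end at 0.142. A latch holds it at home and at each stop unless the button is in. A spring draws it back with 2 N at home, 5 N at full length; friction about 1 N.
- button (a joint): Travel of the release button (m): 0 out, 0.006 fully in (6 N). A grey key 32 mm long, 16 mm high, standing 6 mm out of the grip's -y side at grip_mid, pushed in along +y of pole: a grasp across the grip there with over 10 N squeezes it in. The latch is free when it is more than 0.004 in; let out, it springs into the next stop it meets.
- knife: Bystander: a knife, 270 mm long, lying flat. Origin: middle of its underside.
- scraper: Bystander: a steel bench scraper 115 x 80 mm, 16 mm high, lying on the -y side of the brush. Origin: middle of its underside.
- mincer_plate: Bystander: a steel mincer plate, ring of 70 mm diameter, 10 mm high, lying on the +y side of the brush. Origin: middle of its underside.
- tub: Bystander: a white lidded tub 118 x 168 x 92 mm. Origin: middle of its underside.
- foil_trays: Bystander: a stack of foil trays 150 x 110 x 57 mm. Origin: middle of its underside.
- spice_jar: Bystander: a jar 60 mm in diameter, 100 mm high. Origin: middle of its underside.
- ladle: Bystander: a steel serving spoon 240 mm long. Origin: middle of its underside.

How it is judged:
By the outcome, as a careful person would: the job done as asked, in the order asked, and still so for the second after the job is handed in, while the arm keeps its last pose, push and grip.
It also fails if it takes over 45 s, if anything falls off the work surface, if the arm or the gripper's body presses on something with over 40 N, if the wrist force passes 120 N, or if a joint passes its speed limit or range.

## Working session

There is one attempt and no reset: what is moved stays moved. The work goes in short steps, Python scripts to look and compute and a tool call to move; the robot and the scene stay as the last step left them, time stands still between calls to the robot, and variables do not carry over. Pictures are saved under pics/ and viewed, and the job is handed in when it is done.

Besides the shell and the picture viewer there is one more tool, called after "Request:" in YAML: its name, and indented under it one key for each argument. carry_out: Moves the arm, as the interface text tells. Its arguments: {"type":"object","properties":{"motion":{"type":"array"},"force":{"type":"number"}},"required":["motion"]}

```bash
mkdir -p pics; ls; python3 - <<'E'
from workcell import get_state, eyes, env
import cv2
print(get_state())
for n in ["scene","side","wrist"]:
    c=eyes.calibration(n)
    print(n,c)
    cv2.imwrite(f"pics/{n}0.png",eyes.read_camera(n))
E
```

```text
pics
{'clock': 0.0, 'joint_pos': array([ 1.03434993e+00,  3.14023550e-01,  4.49953018e-02,  1.30363215e+00,
       -1.28691295e-05,  1.43118237e+00]), 'qvel': array([ 0.00072052, -0.00090618, -0.00094721, -0.0010172 , -0.00124405,
       -0.00137158]), 'tau': array([-6.21747654e-05, -4.80629718e+01,  2.98528361e+01,  1.92857272e-02,
        3.57051681e-05, -5.32171001e-06]), 'tcp_pos': array([0.22215286, 0.53013801, 0.4038021 ]), 'orientation': array([-3.03019457e-04,  1.97116785e-01,  9.80379572e-01, -8.81423910e-04]), 'wrist_force': array([-0.81046666,  0.11521224,  0.00503761]), 'ft_torque': array([ 0.03104863, -0.03863309,  0.06834058]), 'finger_gap': 0.08520545301874821}
scene {'K': array([[482.80491214,   0.        , 317.12811634],
       [  0.        , 482.80491214, 192.92149068],
       [  0.        ,   0.        ,   1.        ]]), 'camera_from_world': array([[-0.56409243,  0.82570857,  0.00225539,  0.21791619],
       [-0.46776055, -0.32180458,  0.82319007,  0.19505603],
       [ 0.68044089,  0.4633003 ,  0.56776142, -1.63214693],
       [ 0.        ,  0.        ,  0.       
[... 281 characters left out ...]
90382,  0.65695252,  0.74283053, -0.24717997],
       [-0.112451  , -0.7345646 ,  0.6691559 , -0.90982321],
       [ 0.        ,  0.        ,  0.        ,  1.        ]])}
wrist {'K': array([[309.70691629,   0.        , 320.77325862],
       [  0.        , 309.70691629, 198.13794857],
       [  0.        ,   0.        ,   1.        ]]), 'camera_from_world': array([[ 3.86137320e-01,  9.22441064e-01, -6.73881993e-04,
        -5.74016849e-01],
       [-8.90164902e-01,  3.72434640e-01, -2.62485973e-01,
         3.46438455e-02],
       [-2.41876863e-01,  1.01955496e-01,  9.64935573e-01,
        -3.77370112e-01],
       [ 0.00000000e+00,  0.00000000e+00,  0.00000000e+00,
         1.00000000e+00]])}
```

View pics/scene0.png

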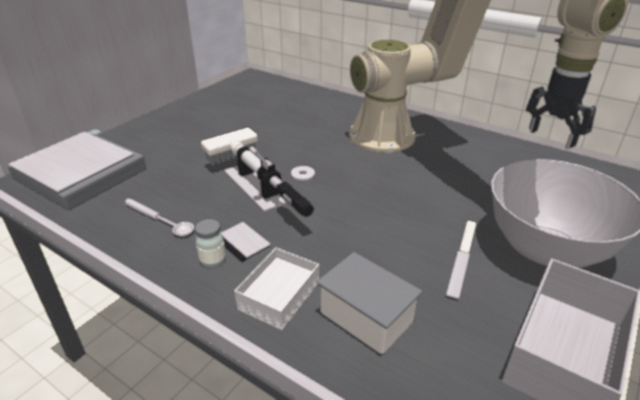

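View pics/side0.png

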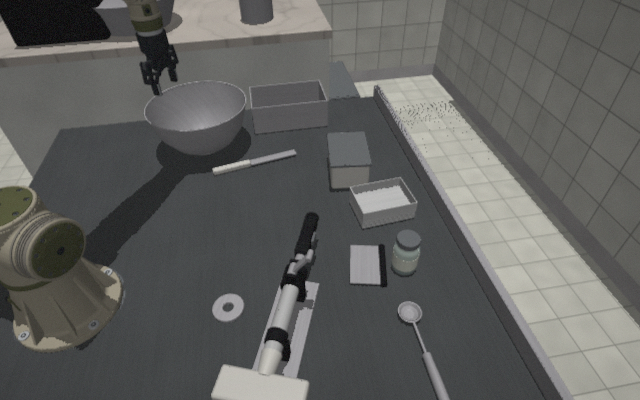

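View pics/wrist0.png

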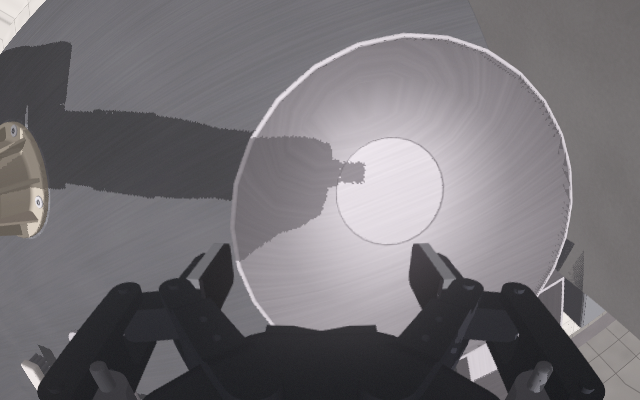

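The brush lies with its head near (265,380) and its grip at (310,220) in the side view; in the scene view the head is at (230,140) and the grip at (300,200). I'll enlarge both.

```bash
python3 - <<'E'
import cv2
s=cv2.imread("pics/scene0.png")[115:235,190:350]
cv2.imwrite("pics/scene0c.png",cv2.resize(s,None,fx=5,fy=5,interpolation=cv2.INTER_CUBIC))
s=cv2.imread("pics/side0.png")[200:400,200:440]
s=cv2.resize(s,None,fx=3,fy=3,interpolation=cv2.INTER_CUBIC)
cv2.imwrite("pics/side0c.png",s)
E
```

```text
(no output)
```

View pics/scene0c.png

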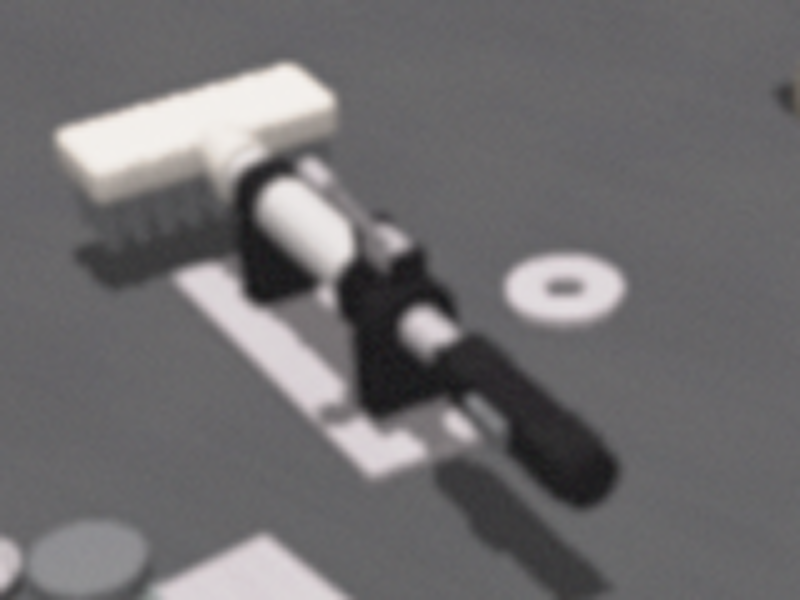

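View pics/side0c.png

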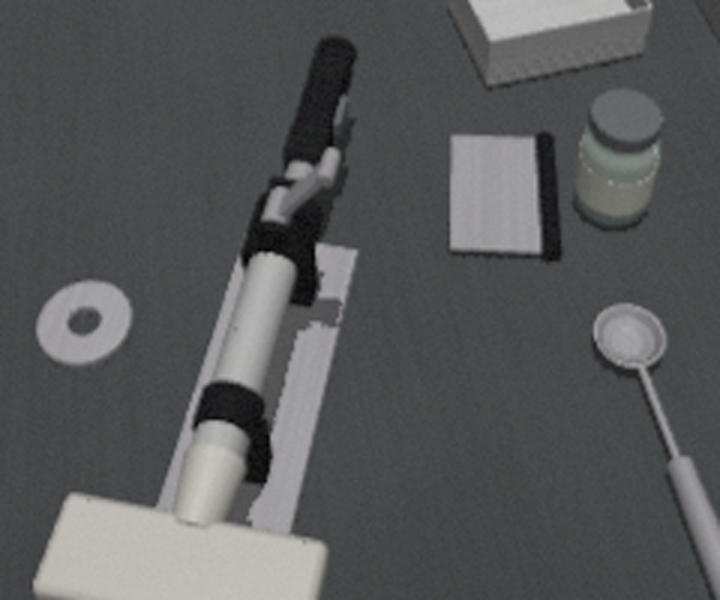

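```bash
cat > h.py <<'E'
import numpy as np, cv2
from workcell import get_state, eyes, env
from scipy.optimize import least_squares
from scipy.spatial.transform import Rotation as R
CAL={n:eyes.calibration(n) for n in ("scene","side")}
def proj(n,P,cal=None):
    c=cal or CAL[n]
    P=np.atleast_2d(P); T=c["camera_from_world"]
    p=P@T[:3,:3].T+T[:3,3]; p=p*[1,-1,-1]
    K=c["K"]
    if n=="wrist":
        r=np.hypot(p[:,0],p[:,1]); th=np.arctan2(r,p[:,2]); s=np.where(r>1e-9,th/np.maximum(r,1e-9),1)
        return np.c_[p[:,0]*s*K[0,0]+K[0,2],p[:,1]*s*K[1,1]+K[1,2]]
    return np.c_[p[:,0]/p[:,2]*K[0,0]+K[0,2],p[:,1]/p[:,2]*K[1,1]+K[1,2]]
def w(q,P):
    P=np.atleast_2d(P); c,s=np.cos(q[2]),np.sin(q[2])
    return np.c_[q[0]+c*P[:,0]-s*P[:,1],q[1]+s*P[:,0]+c*P[:,1],P[:,2]]
def tip(a,L=.067): 
    a=a-np.radians(35); return [-.028,L*np.sin(a),.107+L*np.cos(a)]
E
cat > fit.py <<'E'
from h import *
obs=[("scene",[.160,0,.075],(307,211)),("scene",[.095,-.018,.075],(287.4,198)),("scene",[0,0,.075],(273,180)),
("side",[.160,0,.075],(312,216)),("side",[.095,-.018,.075],(314.3,240)),
("scene","tip",(252,148.5)),("side","tip",(310.7,253.3))]
def f(q):
    return np.concatenate([proj(n,w(q,tip(q[3]) if p=="tip" else p))[0]-o for n,p,o in obs])
best=min((least_squares(f,[.5,-.3,y,.07],loss="soft_l1") for y in np.linspace(-3,3,9)),key=lambda r:r.cost)
print(best.x,np.degrees(best.x[2]),best.cost); print(f(best.x).reshape(-1,2).round(1))
q=best.x; np.save("q.npy",q)
for n,(x0,y0,x1,y1,s) in {"scene":(190,115,350,235,5),"side":(200,200,440,400,3)}.items():
    im=cv2.resize(cv2.imread(f"pics/{n}0.png")[y0:y1,x0:x1],None,fx=s,fy=s,interpolation=cv2.INTER_CUBIC)
    def ln(pts,c):
        u=(proj(n,w(q,np.array(pts)))-[x0,y0])*s; cv2.polylines(im,[u.astype(np.int32)],False,c,1,cv2.LINE_AA)
    ln([[-.232,0,.075],[.16,0,.075]],(0,0,255))
    t=np.linspace(0,2*np.pi,40)
    for x,r in((0,.025),(-.052,.025),(.16,.017)): ln(np.c_[x+0*t,r*np.cos(t),.075+r*np.sin(t)],(0,255,0))
    ln([[-.028,0,.107],tip(q[3])],(255,0,255))
    for y in(-.045,.045): ln([[-.24,y,.0],[.0,y,.0]],(255,255,0))
    ln([[.079,-.021,.067],[.079,-.021,.083],[.111,-.021,.083],[.111,-.021,.067],[.079,-.021,.067]],(0,255,255))
    for x in(-.292,-.232): ln([[x,-.08,.075],[x,.08,.075]],(0,165,255))
    cv2.imwrite(f"pics/{n}_fit.png",im)
E
python3 fit.py
```

```text
[ 0.51650889 -0.05274107  1.22456669  0.07142892] 70.16250294752292 6.6216170237970315
[[ 0.4 -0.7]
 [-1.   2.1]
 [-0.5  0.6]
 [-0.1  1.6]
 [ 0.  -2.1]
 [ 1.1  1.7]
 [-0.5  1. ]]
```

View pics/scene_fit.png

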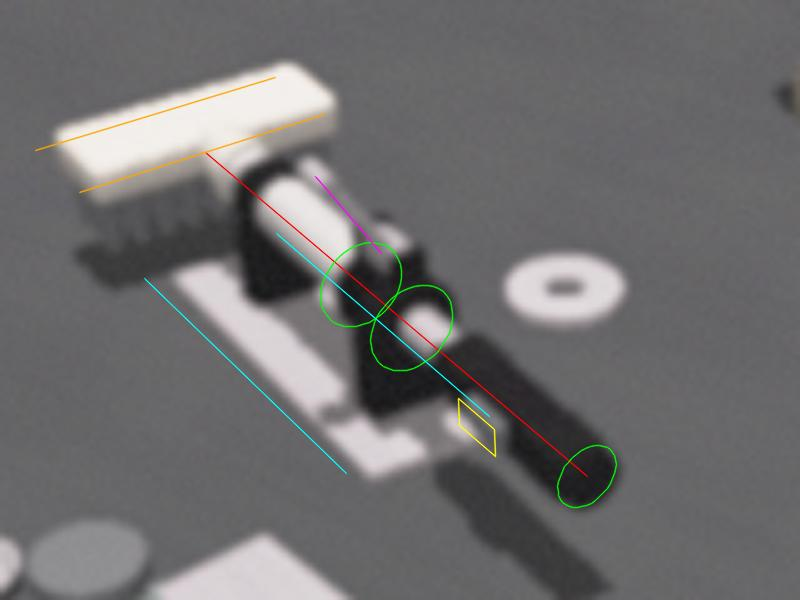

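View pics/side_fit.png

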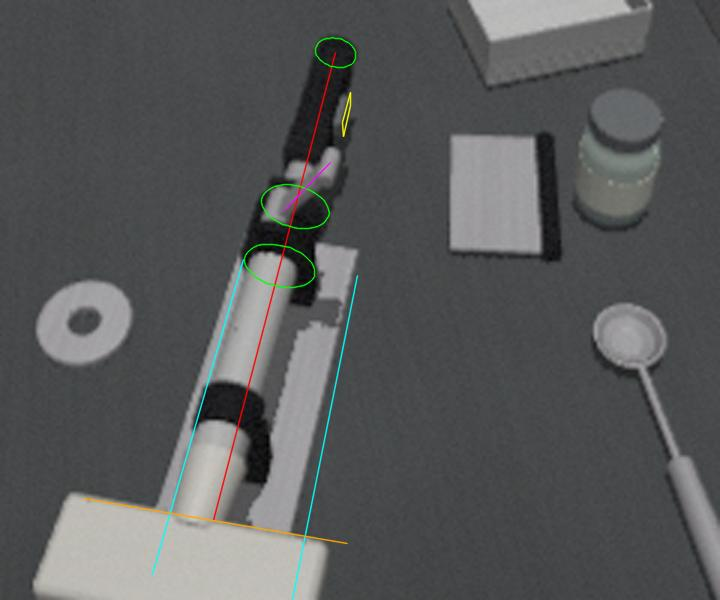

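```bash
python3 - <<'E'
import cv2
s=cv2.imread("pics/scene0.png")[155:225,240:330]
a=cv2.resize(s,None,fx=8,fy=8,interpolation=cv2.INTER_CUBIC)
cv2.imwrite("pics/scene0d.png",cv2.convertScaleAbs(a,alpha=1.5,beta=20))
s=cv2.imread("pics/side0.png")[205:305,270:340]
a=cv2.resize(s,None,fx=6,fy=6,interpolation=cv2.INTER_CUBIC)
cv2.imwrite("pics/side0d.png",cv2.convertScaleAbs(a,alpha=1.7,beta=20))
E
```

```text
(no output)
```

View pics/scene0d.png

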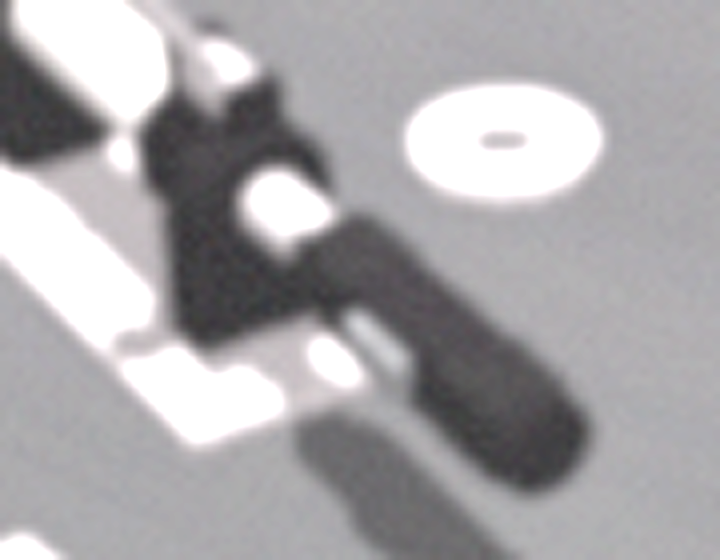

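View pics/side0d.png

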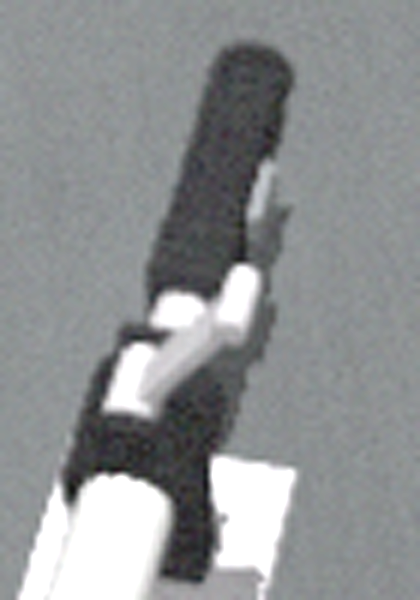

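```bash
python3 - <<'E'
s=open("fit.py").read()
a=s.index("obs=");b=s.index("best=")
s=s[:a]+'''obs=[("scene",[.160,0,.075],(308.6,210.2)),("scene",[.095,-.021,.075],(287.5,198.5)),("scene",[.0,0,.075],(273.1,180.6)),
("side",[.160,0,.075],(312.3,216)),
("scene","tip",(252.4,148.4)),("side","tip",(309.5,255))]
ax=[("side",(300.5,256.7)),("side",(288.3,301.7)),("side",(306.5,236.5)),("scene",(258.6,167)),("scene",(245,154))]
def f(q):
    r=[proj(n,w(q,tip(q[3]) if p=="tip" else p))[0]-o for n,p,o in obs]
    for n,o in ax:
        u,v=proj(n,w(q,[[-.2,0,.075],[.16,0,.075]])); d=(v-u)/np.linalg.norm(v-u); e=np.array(o)-u
        r.append([d[0]*e[1]-d[1]*e[0],0])
    return np.concatenate(r)
'''+s[b:]
open("fit.py","w").write(s)
E
python3 fit.py
```

```text
[ 0.51370367 -0.05140661  1.21096198  0.03455537] 69.38301084213307 5.819681611476964
[[-0.8  0.1]
 [-1.5  1.7]
 [ 0.4 -0.3]
 [-0.8  1.5]
 [ 1.2  2.1]
 [ 0.  -0.3]
 [ 0.   0. ]
 [ 0.5  0. ]
 [ 0.3  0. ]
 [-0.2  0. ]
 [-1.   0. ]]
```

View pics/scene_fit.png

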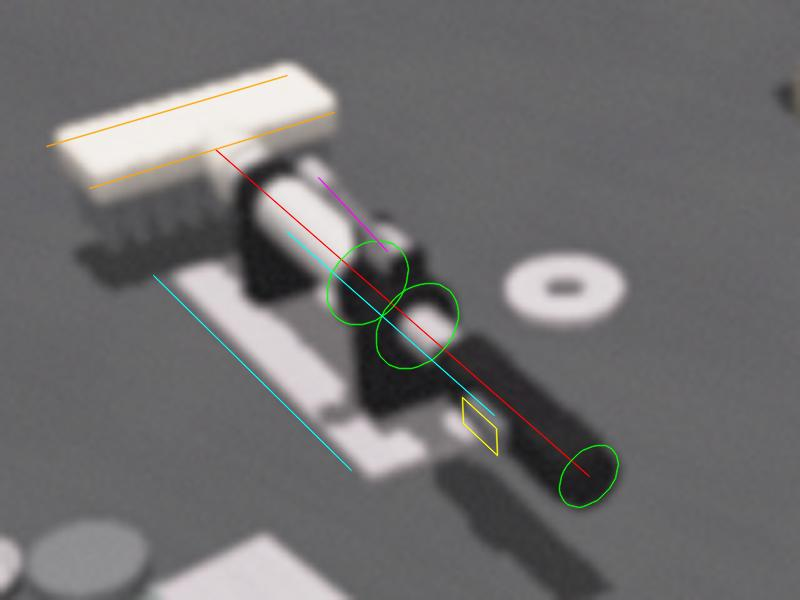

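View pics/side_fit.png

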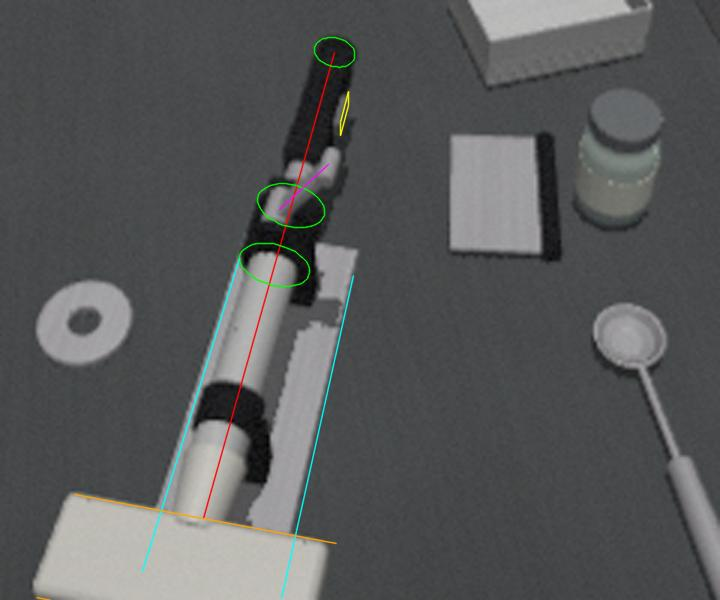

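Request:
carry_out:
  motion:
    - {"jaw": 1, "tz": -2.5}
    - {"jaw": 1, "tx": -4.2, "ty": -3.45, "tz": -2.5}
    - {"tx": -4.2, "ty": -3.45, "jaw": 1}
    - {"tx": -4.2, "ty": -3.45, "jaw": 1}
    - {"tx": -4.2, "ty": -3.45, "jaw": 1}
    - {"tx": -4.2, "ty": -3.45, "jaw": 1}
    - {"tx": -4.2, "ty": -3.45, "jaw": 1}
    - {"tx": -4.2, "ty": -3.45, "jaw": 1}
    - {"tx": -4.2, "ty": -3.45, "jaw": 1}
    - {"tx": -4.2, "ty": -3.45, "jaw": 1}
    - {"tx": -4.2, "ty": -3.45, "jaw": 1}
    - {"tx": -4.2, "ty": -3.45, "jaw": 1}
    - {"wz": 9.8, "jaw": -1}
    - {"wz": 9.8, "jaw": -1}
    - {"wz": 9.8, "jaw": -1}
    - {"wz": 9.8, "jaw": -1}
    - {"wz": 9.8, "jaw": -1}
    - {"wz": 9.8, "jaw": -1}
    - {"wz": 9.8, "jaw": -1}
    - {"wz": 9.7, "jaw": -1}

```text
invalid input at $.motion[0]: expected keys jaw, tx, ty, tz, wx, wy, wz
```

```bash
python3 - <<'E'
from h import *
s=get_state();print({k:np.round(v,4) for k,v in s.items()})
c=eyes.calibration("wrist");T=c["camera_from_world"];print((-T[:3,:3].T@T[:3,3]).round(3)); np.save("wc1.npy",T)
im=eyes.read_camera("wrist");cv2.imwrite("pics/wrist1.png",im)
q=np.load("q.npy")
def ln(pts,cl):
    cv2.polylines(im,[proj("wrist",w(q,np.array(pts)),c).astype(np.int32)],False,cl,1)
ln(np.c_[np.linspace(-.2,.16,20),np.zeros(20),np.full(20,.075)],(0,0,255)); ln([[-.028,0,.107],tip(q[3])],(255,0,255))
ln([[.079,-.021,.075],[.111,-.021,.075]],(0,255,255)); ln([[0,-.025,.075],[0,.025,.075]],(0,255,0)); ln([[.16,-.017,.075],[.16,.017,.075]],(0,255,0))
cv2.imwrite("pics/wrist1o.png",im)
E
```

```text
{'clock': np.float64(0.15), 'joint_pos': array([ 1.0344,  0.3139,  0.0452,  1.3036, -0.    ,  1.4312]), 'qvel': array([-0.002 , -0.0033,  0.0041, -0.0002,  0.0013, -0.0011]), 'tau': array([ 2.70000e-03, -4.81066e+01,  2.98816e+01,  1.39000e-02,
       -1.00000e-04, -0.00000e+00]), 'tcp_pos': array([0.2222, 0.5302, 0.404 ]), 'orientation': array([-2.000e-04,  1.971e-01,  9.804e-01, -7.000e-04]), 'wrist_force': array([ 0.6723, -1.0198,  0.1508]), 'ft_torque': array([-0.0196,  0.0173,  0.033 ]), 'finger_gap': np.float64(0.0853)}
[0.161 0.555 0.373]
```

View pics/wrist1o.png

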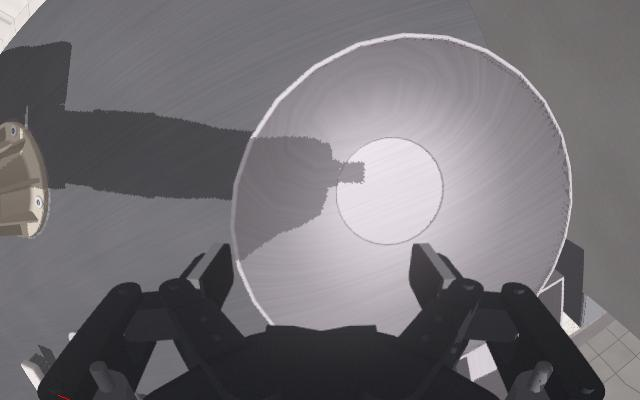

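Request:
carry_out:
  motion:
    - {"jaw": 1, "tx": 0, "ty": 0, "tz": -2.5, "wx": 0, "wy": 0, "wz": 0}
    - {"jaw": 1, "tx": -4.2, "ty": -3.45, "tz": -2.5, "wx": 0, "wy": 0, "wz": 0}
    - {"jaw": 1, "tx": -4.2, "ty": -3.45, "tz": 0, "wx": 0, "wy": 0, "wz": 0}
    - {"jaw": 1, "tx": -4.2, "ty": -3.45, "tz": 0, "wx": 0, "wy": 0, "wz": 0}
    - {"jaw": 1, "tx": -4.2, "ty": -3.45, "tz": 0, "wx": 0, "wy": 0, "wz": 0}
    - {"jaw": 1, "tx": -4.2, "ty": -3.45, "tz": 0, "wx": 0, "wy": 0, "wz": 0}
    - {"jaw": 1, "tx": -4.2, "ty": -3.45, "tz": 0, "wx": 0, "wy": 0, "wz": 0}
    - {"jaw": 1, "tx": -4.2, "ty": -3.45, "tz": 0, "wx": 0, "wy": 0, "wz": 0}
    - {"jaw": 1, "tx": -4.2, "ty": -3.45, "tz": 0, "wx": 0, "wy": 0, "wz": 0}
    - {"jaw": 1, "tx": -4.2, "ty": -3.45, "tz": 0, "wx": 0, "wy": 0, "wz": 0}
    - {"jaw": 1, "tx": -4.2, "ty": -3.45, "tz": 0, "wx": 0, "wy": 0, "wz": 0}
    - {"jaw": -1, "tx": 0, "ty": 0, "tz": 0, "wx": 0, "wy": 0, "wz": 9.8}
    - {"jaw": -1, "tx": 0, "ty": 0, "tz": 0, "wx": 0, "wy": 0, "wz": 9.8}
    - {"jaw": -1, "tx": 0, "ty": 0, "tz": 0, "wx": 0, "wy": 0, "wz": 9.8}
    - {"jaw": -1, "tx": 0, "ty": 0, "tz": 0, "wx": 0, "wy": 0, "wz": 9.8}
    - {"jaw": -1, "tx": 0, "ty": 0, "tz": 0, "wx": 0, "wy": 0, "wz": 9.8}
    - {"jaw": -1, "tx": 0, "ty": 0, "tz": 0, "wx": 0, "wy": 0, "wz": 9.8}
    - {"jaw": -1, "tx": 0, "ty": 0, "tz": 0, "wx": 0, "wy": 0, "wz": 9.8}
    - {"jaw": -1, "tx": 0, "ty": 0, "tz": 0, "wx": 0, "wy": 0, "wz": 9.8}
    - {"jaw": -1, "tx": 0, "ty": 0, "tz": 0, "wx": 0, "wy": 0, "wz": 9.5}

```text
clock: 2.7
tcp_pos: [0.4762, 0.0498, 0.4546]
orientation: [-0.0, 0.824, 0.567, -0.0]
wrist_force: [0.3, -0.2, -0.0]
finger_gap: -0.0002
```

```bash
cat > wshot.py <<'E'
import sys
from h import *
k=sys.argv[1]
s=get_state();print({k:np.round(v,4) for k,v in s.items() if k not in("tau","qvel")})
c=eyes.calibration("wrist");T=c["camera_from_world"];print((-T[:3,:3].T@T[:3,3]).round(3)); np.save(f"wc{k}.npy",T)
im=eyes.read_camera("wrist");cv2.imwrite(f"pics/wrist{k}.png",im)
q=np.load("q.npy")
def ln(pts,cl):
    cv2.polylines(im,[proj("wrist",w(q,np.array(pts)),c).astype(np.int32)],False,cl,1)
ln(np.c_[np.linspace(-.2,.16,20),np.zeros(20),np.full(20,.075)],(0,0,255)); ln([[-.028,0,.107],tip(q[3])],(255,0,255))
ln([[.079,-.021,.075],[.111,-.021,.075]],(0,255,255)); ln([[0,-.025,.075],[0,.025,.075]],(0,255,0)); ln([[.16,-.017,.075],[.16,.017,.075]],(0,255,0))
cv2.imwrite(f"pics/wrist{k}o.png",im)
E
python3 wshot.py 1
```

```text
{'clock': np.float64(2.7), 'joint_pos': array([-0.0637,  0.1154, -0.0834,  1.3722,  0.    ,  1.8728]), 'tcp_pos': array([0.4762, 0.0498, 0.4546]), 'orientation': array([-1.000e-04,  8.239e-01,  5.668e-01, -1.000e-04]), 'wrist_force': array([ 0.3352, -0.2022, -0.045 ]), 'ft_torque': array([0.004 , 0.0668, 0.0103]), 'finger_gap': np.float64(-0.0002)}
[0.5   0.111 0.423]
```

View pics/wrist1o.png

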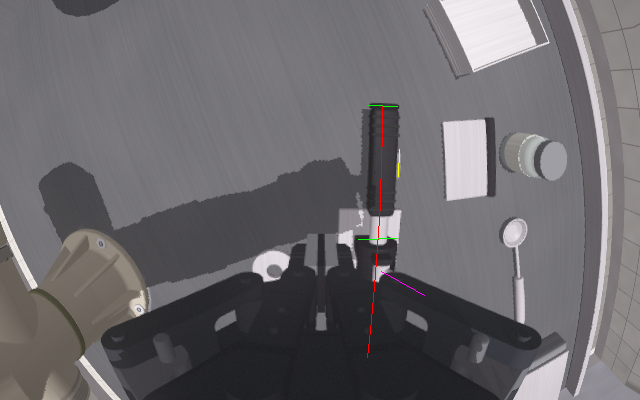

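```bash
python3 - <<'E'
import cv2,numpy as np
a=cv2.imread("pics/wrist1.png")[90:290,340:440];b=cv2.imread("pics/wrist1o.png")[90:290,340:440]
cv2.imwrite("pics/w1c.png",cv2.convertScaleAbs(np.hstack([cv2.resize(i,None,fx=3,fy=3,interpolation=cv2.INTER_CUBIC) for i in(a,b)]),alpha=1.6,beta=20))
E
```

```text
(no output)
```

View pics/w1c.png

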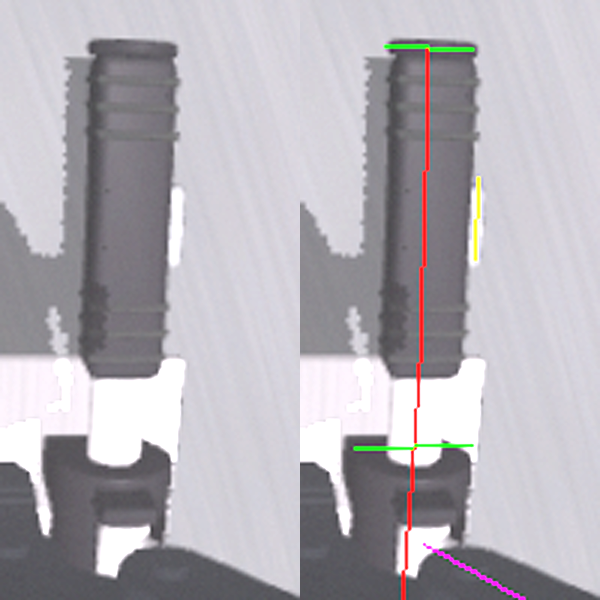

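```bash
python3 - <<'E'
s=open("fit.py").read()
s=s.replace('obs=[','CW=eyes.calibration("wrist");CW["camera_from_world"]=np.load("wc1.npy");CAL["wrist"]=CW\nobs=[("wrist",[.160,0,.075],(384.3,105.5)),("wrist",[.160,0,.075],(384.3,105.5)),("wrist",[.095,-.021,.075],(399,165.2)),("wrist",[.095,-.021,.075],(399,165.2)),',1)
s=s.replace('ax=[','ax=[("wrist",(378.6,230)),("wrist",(381.3,190)),',1)
open("fit.py","w").write(s)
E
python3 fit.py
```

```text
[ 0.51407016 -0.05243041  1.20744469  0.04607227] 69.18148499825053 14.123387835928886
[[-0.3  1.1]
 [-0.3  1.1]
 [ 1.2 -1.7]
 [ 1.2 -1.7]
 [-1.4  0.1]
 [-2.1  1.7]
 [ 0.  -0.4]
 [-0.3  1.8]
 [ 1.   1.8]
 [-0.1 -0. ]
 [ 2.6  0. ]
 [ 2.7  0. ]
 [-0.3  0. ]
 [ 0.3  0. ]
 [-0.1  0. ]
 [-0.3  0. ]
 [-1.1  0. ]]
```

```bash
sed -i 's/\[\[-.2,0,.075\],\[.16,0,.075\]\])); d/[[0.0 if n=="wrist" else -.2,0,.075],[.16,0,.075]])); d/; s/w(q,\[\[0.0 if/w(q,[[0.0 if/' fit.py; sed -n 12,14p fit.py; python3 fit.py
```

```text
return np.concatenate(r)
best=min((least_squares(f,[.5,-.3,y,.07],loss="soft_l1") for y in np.linspace(-3,3,9)),key=lambda r:r.cost)
print(best.x,np.degrees(best.x[2]),best.cost); print(f(best.x).reshape(-1,2).round(1))
[ 0.51346964 -0.0520962   1.20382056  0.03508499] 68.97383729929143 10.296622138362292
[[-0.4  1. ]
 [-0.4  1. ]
 [ 0.9 -1.7]
 [ 0.9 -1.7]
 [-1.3  0.1]
 [-2.   1.7]
 [ 0.3 -0.4]
 [-0.4  1.7]
 [ 1.1  1.9]
 [-0.2  0.1]
 [ 0.   0. ]
 [ 1.   0. ]
 [-0.1  0. ]
 [ 0.8  0. ]
 [ 0.   0. ]
 [-0.   0. ]
 [-0.7  0. ]]
```

```bash
cat >> h.py <<'E'
def inpole(q,p):
    c,s=np.cos(q[2]),np.sin(q[2]); d=np.array(p[:2])-q[:2]
    return np.array([c*d[0]+s*d[1],-s*d[0]+c*d[1],p[2]])
def totool(q,target):
    "cm shift in tool axes to reach TCP target given in pole frame, and yaw error deg"
    s=get_state(); o=s["orientation"]; Rm=R.from_quat(o[[1,2,3,0]]).as_matrix()
    d=Rm.T@(w(q,target)[0]-s["tcp_pos"])
    ye=np.degrees(q[2]-np.arctan2(Rm[1,0],Rm[0,0]))
    return (d*100).round(2), "wz needed", -round(ye,2), "tilt",Rm[:,2].round(4)
E
python3 - <<'E'
from h import *
q=np.load("q.npy")
print(inpole(q,get_state()["tcp_pos"]),totool(q,[-.028,-.085,.323]))
E
```

```text
[0.08175537 0.07137916 0.45454759] (array([-10.92,  15.68,  13.15]), 'wz needed', np.float64(-0.19), 'tilt', array([-3.e-04,  0.e+00, -1.e+00]))
```

Request:
carry_out:
  motion:
    - {"jaw": -1, "tx": -2.73, "ty": 3.92, "tz": 0, "wx": 0, "wy": 0, "wz": 0}
    - {"jaw": -1, "tx": -2.73, "ty": 3.92, "tz": 0, "wx": 0, "wy": 0, "wz": 0}
    - {"jaw": -1, "tx": -2.73, "ty": 3.92, "tz": 0, "wx": 0, "wy": 0, "wz": 0}
    - {"jaw": -1, "tx": -2.73, "ty": 3.92, "tz": 0, "wx": 0, "wy": 0, "wz": 0}
    - {"jaw": -1, "tx": 0, "ty": 0, "tz": 4, "wx": 0, "wy": 0, "wz": 0}
    - {"jaw": -1, "tx": 0, "ty": 0, "tz": 4, "wx": 0, "wy": 0, "wz": 0}
    - {"jaw": -1, "tx": 0, "ty": 0, "tz": 4, "wx": 0, "wy": 0, "wz": 0}
    - {"jaw": -1, "tx": 0, "ty": 0, "tz": 1.15, "wx": 0, "wy": 0, "wz": 0}

```text
clock: 3.75
tcp_pos: [0.5835, -0.1074, 0.3203]
orientation: [-0.002, 0.822, 0.57, -0.002]
wrist_force: [-0.7, 0.4, -0.0]
finger_gap: -0.0
```

```bash
cat > shot.py <<'E'
import sys
from h import *
k=sys.argv[1]; q=np.load("q.npy")
s=get_state();print(round(s["clock"],2),inpole(q,s["tcp_pos"]).round(4),s["wrist_force"].round(2),round(s["finger_gap"],4))
boxes={"scene":(190,80,350,235,4),"side":(220,150,400,310,4)}
out=[]
for n in sys.argv[2:] or ["scene","side"]:
    im=eyes.read_camera(n); cv2.imwrite(f"pics/{n}{k}.png",im)
    x0,y0,x1,y1,f=boxes[n]
    cv2.imwrite(f"pics/{n}{k}c.png",cv2.convertScaleAbs(cv2.resize(im[y0:y1,x0:x1],None,fx=f,fy=f,interpolation=cv2.INTER_CUBIC),alpha=1.5,beta=15))
E
python3 shot.py 2
```

```text
3.75 [-0.0265 -0.0852  0.3203] [-0.69  0.44 -0.01] -0.0
```

View pics/scene2c.png

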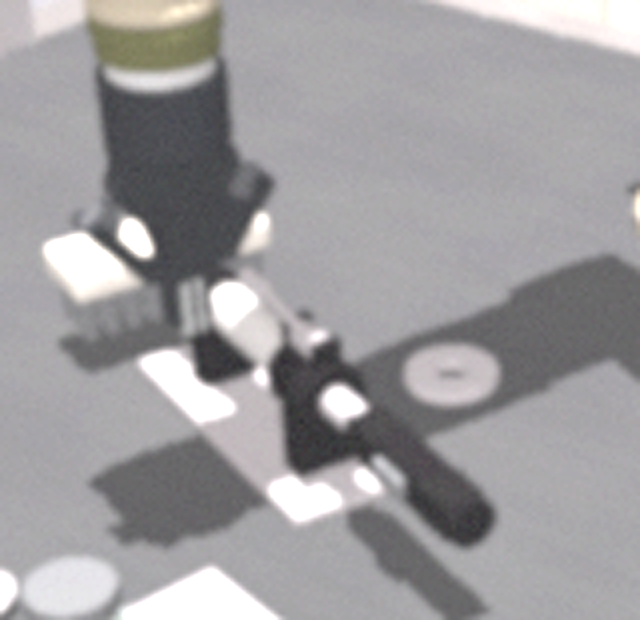

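View pics/side2c.png

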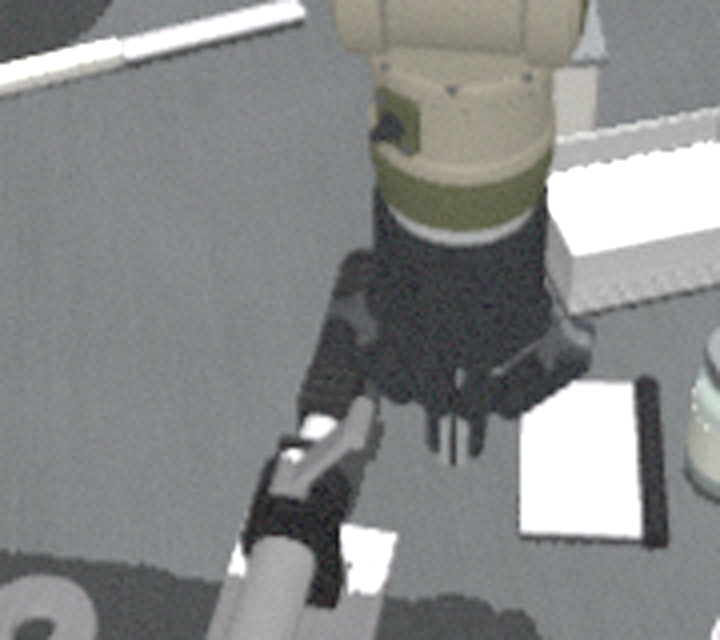

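Request:
carry_out:
  motion:
    - {"jaw": -1, "tx": -0.1, "ty": -1.3, "tz": 0, "wx": 0, "wy": 0, "wz": 0}
    - {"jaw": -1, "tx": 0, "ty": -0.9, "tz": 0, "wx": 0, "wy": 0, "wz": 0}
    - {"jaw": -1, "tx": 0, "ty": 0, "tz": 0, "wx": 0, "wy": 0, "wz": 0}

```text
clock: 4.22
tcp_pos: [0.563, -0.1005, 0.3246]
orientation: [0.001, 0.822, 0.569, 0.001]
wrist_force: [-0.3, 0.1, -0.0]
finger_gap: -0.0001
```

```bash
python3 shot.py 3
```

```text
4.22 [-0.0274 -0.0636  0.3246] [-0.26  0.06 -0.  ] -0.0001
```

View pics/scene3c.png

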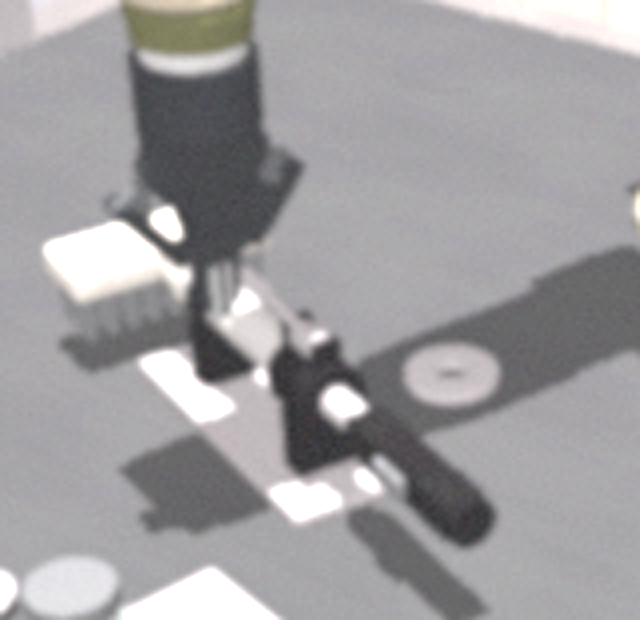

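View pics/side3c.png

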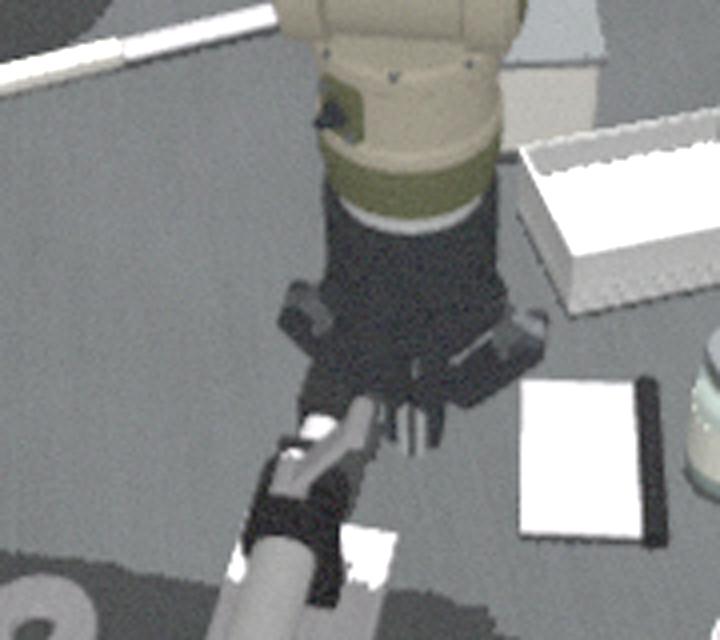

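Request:
carry_out:
  motion:
    - {"jaw": -1, "tx": 0, "ty": -0.5, "tz": 0, "wx": 0, "wy": 0, "wz": 0}
    - {"jaw": -1, "tx": 0, "ty": -0.5, "tz": -0.2, "wx": 0, "wy": 0, "wz": 0}
    - {"jaw": -1, "tx": 0, "ty": -0.5, "tz": -0.25, "wx": 0, "wy": 0, "wz": 0}
    - {"jaw": -1, "tx": 0, "ty": -0.5, "tz": -0.2, "wx": 0, "wy": 0, "wz": 0}
    - {"jaw": -1, "tx": 0, "ty": -0.6, "tz": -0.2, "wx": 0, "wy": 0, "wz": 0}
    - {"jaw": -1, "tx": 0, "ty": -0.6, "tz": -0.15, "wx": 0, "wy": 0, "wz": 0}
    - {"jaw": -1, "tx": 0, "ty": -0.6, "tz": -0.05, "wx": 0, "wy": 0, "wz": 0}
    - {"jaw": -1, "tx": 0, "ty": -0.6, "tz": 0, "wx": 0, "wy": 0, "wz": 0}

```text
clock: 5.32
tcp_pos: [0.5218, -0.0851, 0.3334]
orientation: [-0.0, 0.822, 0.569, -0.0]
wrist_force: [2.1, -1.3, 0.3]
finger_gap: -0.0006
```

```bash
python3 shot.py 4
```

```text
5.33 [-0.0278 -0.0196  0.3334] [ 2.07 -1.26  0.27] -0.0006
```

View pics/scene4c.png

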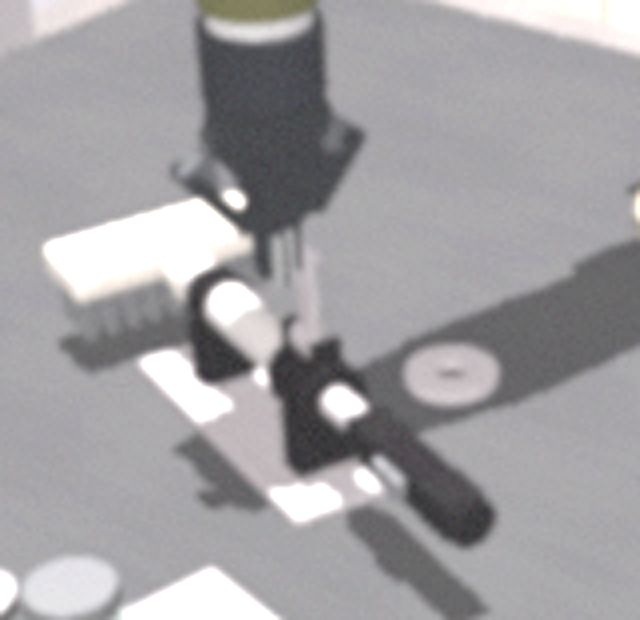

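View pics/side4c.png

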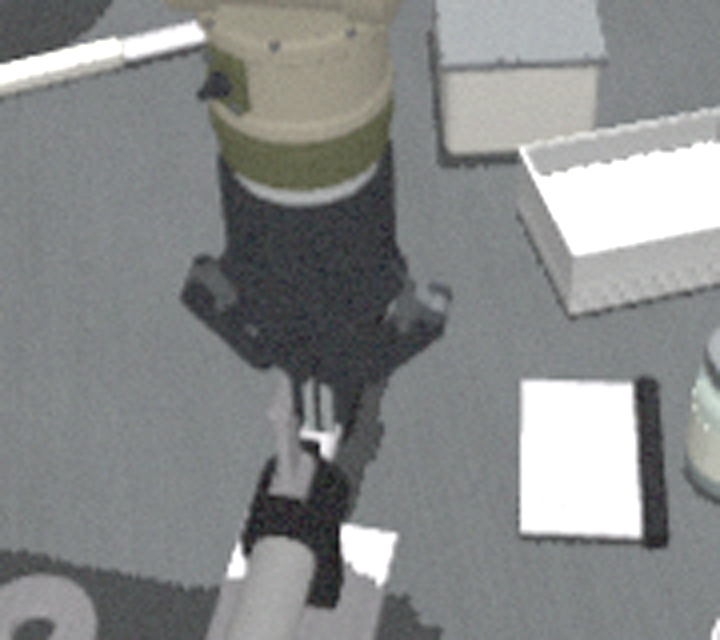

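The lever is at about upright (scene crop (305,290), side crop (285,430)), with the finger pushing it at 2.4 N. I'll keep following the arc.

Request:
carry_out:
  motion:
    - {"jaw": -1, "tx": 0, "ty": -0.6, "tz": 0.05, "wx": 0, "wy": 0, "wz": 0}
    - {"jaw": -1, "tx": 0, "ty": -0.6, "tz": 0.1, "wx": 0, "wy": 0, "wz": 0}
    - {"jaw": -1, "tx": 0, "ty": -0.6, "tz": 0.15, "wx": 0, "wy": 0, "wz": 0}
    - {"jaw": -1, "tx": 0, "ty": -0.6, "tz": 0.2, "wx": 0, "wy": 0, "wz": 0}
    - {"jaw": -1, "tx": 0, "ty": -0.5, "tz": 0.25, "wx": 0, "wy": 0, "wz": 0}
    - {"jaw": -1, "tx": 0, "ty": -0.4, "tz": 0.25, "wx": 0, "wy": 0, "wz": 0}
    - {"jaw": -1, "tx": 0, "ty": 0, "tz": 0, "wx": 0, "wy": 0, "wz": 0}

```text
clock: 6.3
tcp_pos: [0.491, -0.0734, 0.3233]
orientation: [-0.001, 0.822, 0.569, -0.0]
wrist_force: [-0.6, 0.0, 0.2]
finger_gap: 0.0001
```

```bash
python3 shot.py 5
```

```text
6.3 [-0.028   0.0133  0.3233] [-0.61  0.04  0.25] 0.0001
```

View pics/scene5c.png

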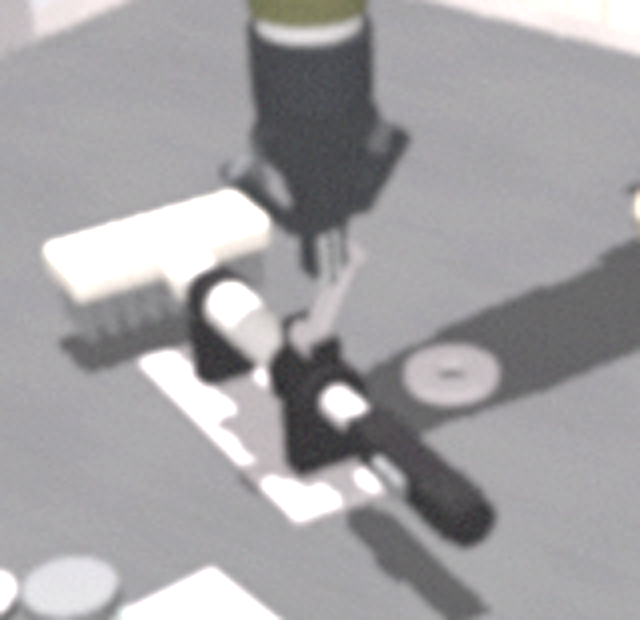

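View pics/side5c.png

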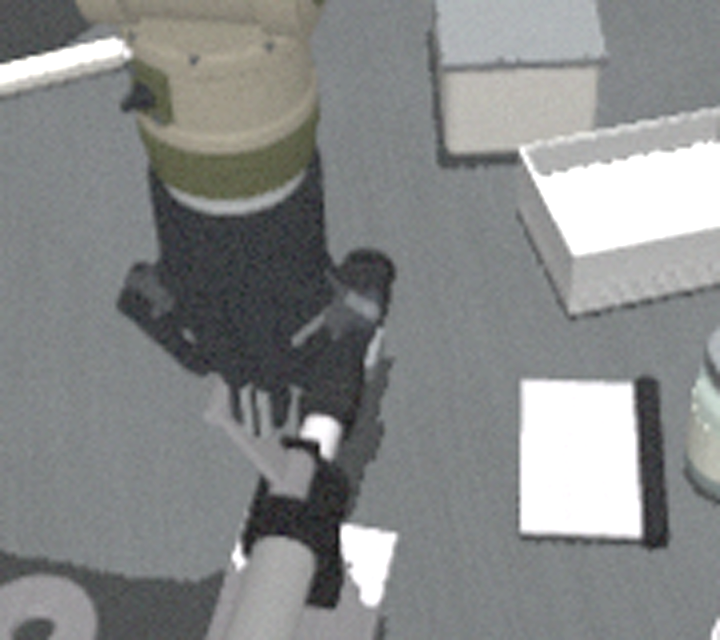

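```bash
python3 - <<'E'
from h import *
q=np.load("q.npy")
for a in(.8,.9,1.,1.1,1.17,1.24): print(a,proj("side",w(q,tip(a)))[0].round(1),proj("scene",w(q,tip(a)))[0].round(1))
E
```

```text
0.8 [284.9 248.5] [270.2 141.6]
0.9 [281.8 248.6] [272.4 141.5]
1.0 [278.8 248.9] [274.6 141.6]
1.1 [275.9 249.4] [276.7 141.9]
1.17 [274.1 249.9] [278.1 142.3]
1.24 [272.3 250.5] [279.4 142.8]
```

Request:
carry_out:
  motion:
    - {"jaw": -1, "tx": 0, "ty": -0.4, "tz": 0.2, "wx": 0, "wy": 0, "wz": 0}
    - {"jaw": -1, "tx": 0, "ty": 0, "tz": 0, "wx": 0, "wy": 0, "wz": 0}

```text
clock: 6.65
tcp_pos: [0.4876, -0.0722, 0.3215]
orientation: [-0.0, 0.822, 0.569, -0.0]
wrist_force: [-0.3, 0.1, -0.1]
finger_gap: -0.0004
```

```bash
python3 shot.py 6 side; python3 - <<'E'
from h import *
q=np.load("q.npy")
def back(n,uv,z):
    f=lambda p: proj(n,w(q,[p[0],p[1],z]))[0]-uv
    return least_squares(f,[.1,0]).x.round(3)
for nm,uv,z in [("tubTopNL",(330,163),.092),("tubtopNR",(369,163),.092),("tub far L",(328,135),.092),("trayTopNL",(362,212),.057),("trayTopFL",(350,186),.057),("knife R end",(296,153),.01)]:
    print(nm,back("side",np.array(uv),z))
E
```

```text
6.65 [-0.028   0.0169  0.3215] [-0.33  0.1  -0.12] -0.0004
tubTopNL [ 0.364 -0.01 ]
tubtopNR [ 0.383 -0.117]
tub far L [0.502 0.02 ]
trayTopNL [ 0.22  -0.118]
trayTopFL [ 0.316 -0.074]
knife R end [0.504 0.126]
```

View pics/side6c.png

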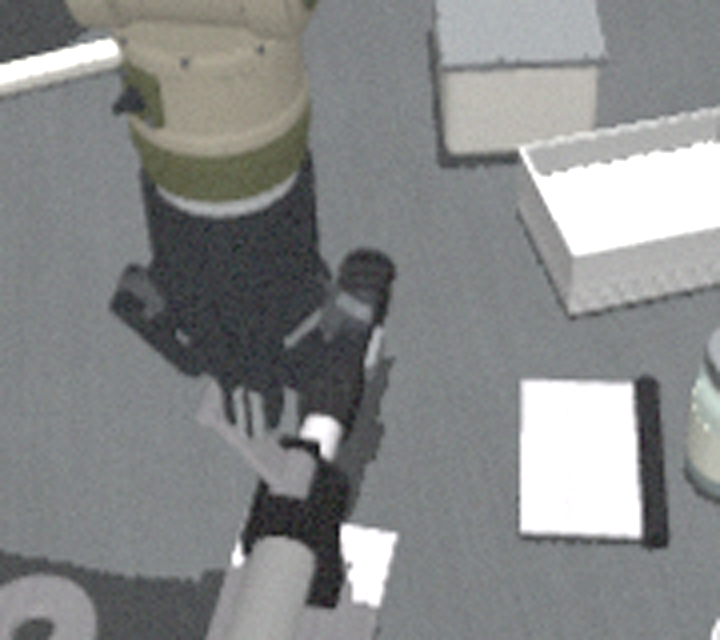

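Request:
carry_out:
  motion:
    - {"jaw": -1, "tx": 0, "ty": 1.2, "tz": -0.5, "wx": 0, "wy": 0, "wz": 0}
    - {"jaw": -1, "tx": 0, "ty": 0.5, "tz": -4, "wx": 0, "wy": 0, "wz": 0}
    - {"jaw": -1, "tx": 0, "ty": 0, "tz": -4.5, "wx": 0, "wy": 0, "wz": 0}
    - {"jaw": 1, "tx": 4.1, "ty": 0, "tz": 0, "wx": 0, "wy": 0, "wz": 0}
    - {"jaw": 1, "tx": 4.1, "ty": 0, "tz": 0, "wx": 0, "wy": 0, "wz": 0}
    - {"jaw": 1, "tx": 4.1, "ty": 0, "tz": 0, "wx": 0, "wy": 0, "wz": 0}
    - {"jaw": 1, "tx": 0, "ty": 0, "tz": 4, "wx": 0, "wy": 0, "wz": 0}
    - {"jaw": 1, "tx": 0, "ty": 0, "tz": 4, "wx": 0, "wy": 0, "wz": 0}
    - {"jaw": 1, "tx": 0, "ty": 0, "tz": 4, "wx": 0, "wy": 0, "wz": 0}
    - {"jaw": 1, "tx": 0, "ty": 0, "tz": 0, "wx": 0, "wy": 0, "wz": 0}

```text
clock: 7.95
tcp_pos: [0.5461, 0.0369, 0.2889]
orientation: [-0.002, 0.822, 0.569, -0.003]
wrist_force: [-0.3, -0.2, 1.0]
finger_gap: 0.0851
```

```bash
python3 wshot.py 7; python3 shot.py 7; python3 - <<'E'
from h import *
q=np.load("q.npy");print(totool(q,[.095,0,.230]))
E
```

```text
{'clock': np.float64(7.95), 'joint_pos': array([-7.9200e-02,  3.2550e-01, -2.2890e-01,  1.0231e+00,  1.0000e-04,
        1.8517e+00]), 'tcp_pos': array([0.5461, 0.0369, 0.2889]), 'orientation': array([-0.0021,  0.8223,  0.569 , -0.0025]), 'wrist_force': array([-0.2572, -0.2263,  1.0219]), 'ft_torque': array([ 0.0301,  0.0108, -0.0252]), 'finger_gap': np.float64(0.0851)}
[0.569 0.098 0.258]
8.0 [0.0951 0.0006 0.2911] [ 0.58 -1.08  1.34] 0.0853
(array([-0.04, -0.06,  6.34]), 'wz needed', np.float64(0.39), 'tilt', array([ 2.5e-03, -1.0e-04, -1.0e+00]))
```

View pics/wrist7o.png

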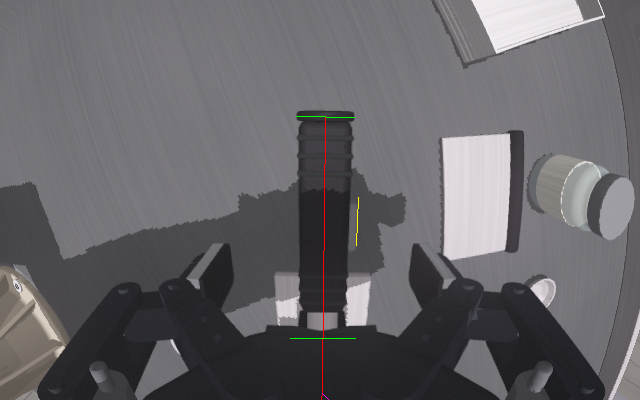

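View pics/scene7c.png

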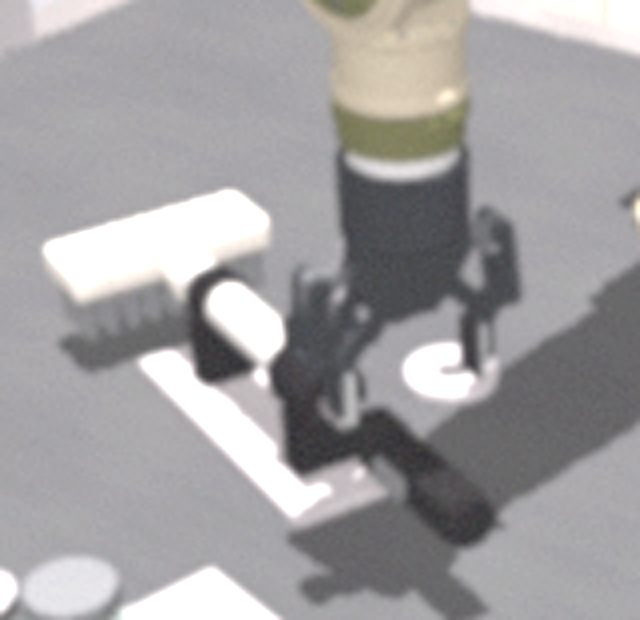

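View pics/side7c.png

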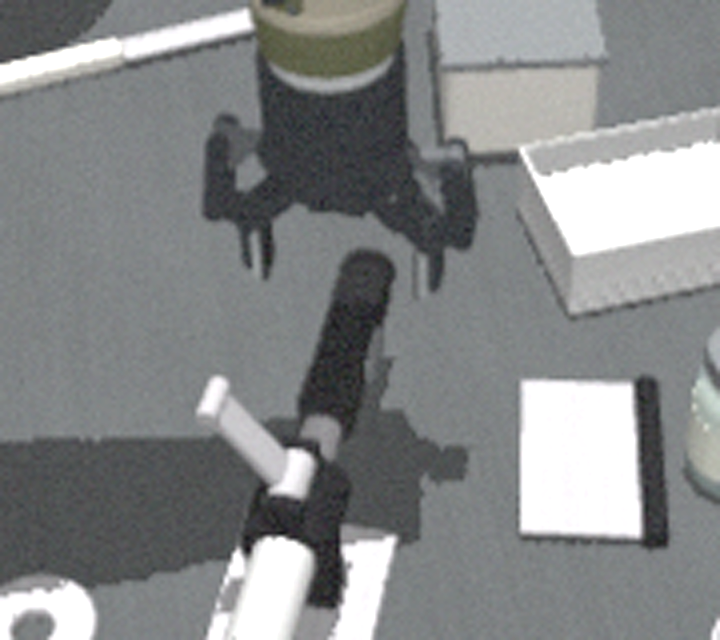

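The lever now leans fully to +y (side crop tip (213,397), about 1.2 rad). The wrist view puts the button at (352,203–250), about 2 mm nearer the mouth than the model. I'll go down and grasp.

Request:
carry_out:
  force: 40
  motion:
    - {"jaw": 1, "tx": -0.2, "ty": 0, "tz": 2.5, "wx": 0, "wy": 0, "wz": 0}
    - {"jaw": 1, "tx": 0, "ty": 0, "tz": 2.4, "wx": 0, "wy": 0, "wz": 0}
    - {"jaw": 1, "tx": 0, "ty": 0, "tz": 1.1, "wx": 0, "wy": 0, "wz": 0}
    - {"jaw": 1, "tx": 0, "ty": 0, "tz": 0, "wx": 0, "wy": 0, "wz": 0}

```text
clock: 8.6
tcp_pos: [0.5467, 0.0349, 0.2324]
orientation: [0.0, 0.822, 0.569, 0.0]
wrist_force: [0.4, 0.4, 1.3]
finger_gap: 0.0854
```

```bash
python3 wshot.py 8;  python3 - <<'E'
from h import *
q=np.load("q.npy");print(inpole(q,get_state()["tcp_pos"]),totool(q,[.093,0,.230]))
E
```

```text
{'clock': np.float64(8.6), 'joint_pos': array([-8.2800e-02,  3.7420e-01, -3.1110e-01,  8.8480e-01,  1.0000e-04,
        1.8482e+00]), 'tcp_pos': array([0.5467, 0.0349, 0.2324]), 'orientation': array([2.000e-04, 8.223e-01, 5.690e-01, 3.000e-04]), 'wrist_force': array([0.4345, 0.3968, 1.2771]), 'ft_torque': array([-0.0124, -0.0063, -0.007 ]), 'finger_gap': np.float64(0.0854)}
[0.57  0.096 0.201]
[ 9.32471056e-02 -3.62363536e-05  2.32828785e-01] (array([-0.02, -0.  ,  0.28]), 'wz needed', np.float64(0.39), 'tilt', array([ 0.0016, -0.    , -1.    ]))
```

View pics/wrist8.png

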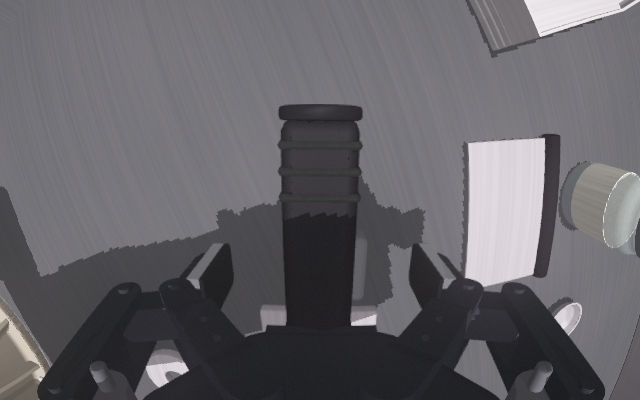

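Request:
carry_out:
  force: 40
  motion:
    - {"jaw": -1, "tx": 0, "ty": 0, "tz": 0.2, "wx": 0, "wy": 0, "wz": 0}
    - {"jaw": -1, "tx": 0, "ty": 0, "tz": 0, "wx": 0, "wy": 0, "wz": 0}
    - {"jaw": -1, "tx": 0, "ty": 0, "tz": 0, "wx": 0, "wy": 0, "wz": 0}
    - {"jaw": -1, "tx": 0, "ty": 0, "tz": 0, "wx": 0, "wy": 0, "wz": 0}
    - {"jaw": -1, "tx": 0, "ty": 0, "tz": 0, "wx": 0, "wy": 0, "wz": 0}
    - {"jaw": -1, "tx": 0, "ty": 0, "tz": 0, "wx": 0, "wy": 0, "wz": 0}

```text
clock: 9.4
tcp_pos: [0.546, 0.0352, 0.2306]
orientation: [-0.0, 0.822, 0.569, 0.0]
wrist_force: [-4.0, 1.0, 6.9]
finger_gap: 0.0296
```

```bash
python3 wshot.py 9;  python3 - <<'E'
from h import *
q=np.load("q.npy");s=get_state();print(inpole(q,s["tcp_pos"]),totool(q,[.093,0,.230]))
E
```

```text
{'clock': np.float64(9.4), 'joint_pos': array([-8.2500e-02,  3.7520e-01, -3.1460e-01,  8.8130e-01,  7.0000e-04,
        1.8489e+00]), 'tcp_pos': array([0.546 , 0.0352, 0.2306]), 'orientation': array([-3.000e-04,  8.224e-01,  5.688e-01,  1.000e-04]), 'wrist_force': array([-3.9839,  0.9752,  6.8951]), 'ft_torque': array([ 0.2852,  0.647 , -0.3809]), 'finger_gap': np.float64(0.0296)}
[0.569 0.097 0.2  ]
[0.09316725 0.00098489 0.23059992] (array([-0.02,  0.1 ,  0.06]), 'wz needed', np.float64(0.37), 'tilt', array([-2.e-04,  7.e-04, -1.e+00]))
```

View pics/wrist9.png

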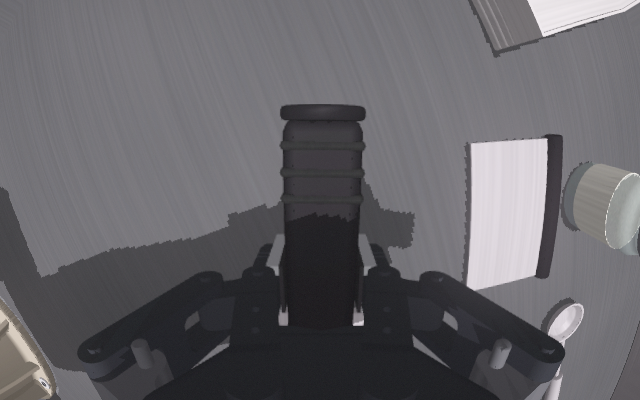

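Request:
carry_out:
  force: 40
  motion:
    - {"jaw": -1, "tx": 0.5, "ty": -0.1, "tz": 0, "wx": 0, "wy": 0, "wz": 0}
    - {"jaw": -1, "tx": 0.8, "ty": 0, "tz": 0, "wx": 0, "wy": 0, "wz": 0}
    - {"jaw": -1, "tx": 0.8, "ty": 0, "tz": 0, "wx": 0, "wy": 0, "wz": 0}
    - {"jaw": -1, "tx": 0.8, "ty": 0, "tz": 0, "wx": 0, "wy": 0, "wz": 0}

```text
clock: 9.95
tcp_pos: [0.5561, 0.0622, 0.2306]
orientation: [0.001, 0.823, 0.569, 0.0]
wrist_force: [-1.1, -5.2, 6.1]
finger_gap: 0.0295
```

```bash
python3 wshot.py 10;  python3 - <<'E'
from h import *
q=np.load("q.npy");s=get_state();print(inpole(q,s["tcp_pos"]),totool(q,[.093,0,.230]))
f=s["wrist_force"];c_,s_=np.cos(q[2]),np.sin(q[2]);print("Fpole",c_*f[0]+s_*f[1],-s_*f[0]+c_*f[1],f[2])
E
```

```text
{'clock': np.float64(9.95), 'joint_pos': array([-3.1700e-02,  3.9560e-01, -2.8300e-01,  8.9100e-01, -1.5000e-03,
        1.9003e+00]), 'tcp_pos': array([0.5561, 0.0622, 0.2306]), 'orientation': array([1.000e-03, 8.226e-01, 5.686e-01, 1.000e-04]), 'wrist_force': array([-1.0675, -5.2202,  6.1297]), 'ft_torque': array([-0.5614,  0.4484, -0.1575]), 'finger_gap': np.float64(0.0295)}
[0.58  0.123 0.199]
[0.12278332 0.00126944 0.23061477] (array([-2.98,  0.11,  0.06]), 'wz needed', np.float64(0.37), 'tilt', array([ 1.6e-03, -6.0e-04, -1.0e+00]))
Fpole -1.1966385660084564 -0.27339712405613675 5.617075158121139
```

View pics/wrist10.png

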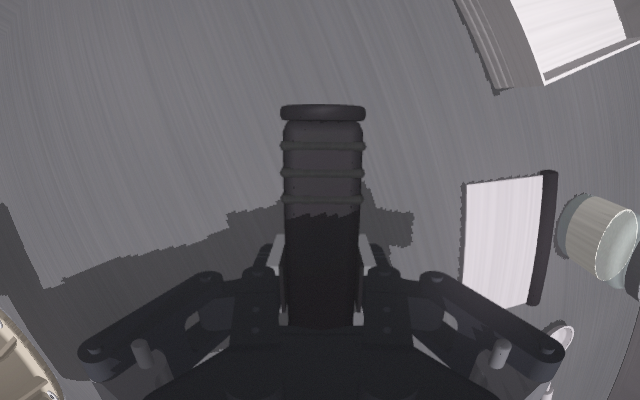

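The grip keeps its place in the wrist image (flange (281–366,112)) while the bench moves past, and the pull force is small. I'll keep pulling.

Request:
carry_out:
  force: 40
  motion:
    - {"jaw": -1, "tx": 0.8, "ty": 0, "tz": 0, "wx": 0, "wy": 0, "wz": 0}
    - {"jaw": -1, "tx": 0.8, "ty": 0, "tz": 0, "wx": 0, "wy": 0, "wz": 0}
    - {"jaw": -1, "tx": 0.8, "ty": 0, "tz": 0, "wx": 0, "wy": 0, "wz": 0}
    - {"jaw": -1, "tx": 0.8, "ty": 0, "tz": 0, "wx": 0, "wy": 0, "wz": 0}
    - {"jaw": -1, "tx": 0.8, "ty": 0, "tz": 0, "wx": 0, "wy": 0, "wz": 0}
    - {"jaw": -1, "tx": 0.8, "ty": 0, "tz": 0, "wx": 0, "wy": 0, "wz": 0}
    - {"jaw": -1, "tx": 0.8, "ty": 0, "tz": 0, "wx": 0, "wy": 0, "wz": 0}
    - {"jaw": -1, "tx": 0.8, "ty": 0, "tz": 0, "wx": 0, "wy": 0, "wz": 0}
    - {"jaw": -1, "tx": 0.8, "ty": 0, "tz": 0, "wx": 0, "wy": 0, "wz": 0}
    - {"jaw": -1, "tx": 0.8, "ty": 0, "tz": 0, "wx": 0, "wy": 0, "wz": 0}
    - {"jaw": -1, "tx": 0.8, "ty": 0, "tz": 0, "wx": 0, "wy": 0, "wz": 0}
    - {"jaw": -1, "tx": 0.8, "ty": 0, "tz": 0, "wx": 0, "wy": 0, "wz": 0}
    - {"jaw": -1, "tx": 0.8, "ty": 0, "tz": 0, "wx": 0, "wy": 0, "wz": 0}

```text
clock: 11.62
tcp_pos: [0.5934, 0.1589, 0.2307]
orientation: [0.002, 0.823, 0.568, 0.0]
wrist_force: [2.3, -6.7, 4.9]
finger_gap: 0.0296
```

```bash
cat > chk.py <<'E'
from h import *
q=np.load("q.npy");s=get_state();p=inpole(q,s["tcp_pos"]);print(p,"ext",p[0]-.0932,s["finger_gap"],s["clock"])
f=s["wrist_force"];c_,s_=np.cos(q[2]),np.sin(q[2]);print("Fpole",c_*f[0]+s_*f[1],-s_*f[0]+c_*f[1],f[2],s["ft_torque"])
E
python3 chk.py
```

```text
[0.22558763 0.00113249 0.23065528] ext 0.13238763297291506 0.029603871857375428 11.625
Fpole -5.396760623442157 -4.590529493309166 4.920027687094334 [-1.19517178  0.14012796 -0.14143538]
```

Request:
carry_out:
  force: 40
  motion:
    - {"jaw": -1, "tx": 0.5, "ty": 0, "tz": 0, "wx": 0, "wy": 0, "wz": 0}
    - {"jaw": -1, "tx": 0.3, "ty": 0, "tz": 0, "wx": 0, "wy": 0, "wz": 0}
    - {"jaw": -1, "tx": 0, "ty": 0, "tz": 0, "wx": 0, "wy": 0, "wz": 0}
    - {"jaw": -1, "tx": 0, "ty": 0, "tz": 0, "wx": 0, "wy": 0, "wz": 0}

```text
clock: 12.12
tcp_pos: [0.5963, 0.1665, 0.2307]
orientation: [0.002, 0.823, 0.568, 0.001]
wrist_force: [2.1, -4.8, 4.0]
finger_gap: 0.0296
```

```bash
python3 chk.py
```

```text
[0.23372409 0.00111559 0.23067173] ext 0.1405240905228146 0.029611662894682346 12.125
Fpole -3.6981749564028794 -3.717106495198384 4.011165192571769 [-0.82775175  0.07990061 -0.140951  ]
```

Request:
carry_out:
  force: 40
  motion:
    - {"jaw": -1, "tx": 0.15, "ty": 0, "tz": 0, "wx": 0, "wy": 0, "wz": 0}
    - {"jaw": -1, "tx": 0.1, "ty": 0, "tz": 0, "wx": 0, "wy": 0, "wz": 0}
    - {"jaw": -1, "tx": 0, "ty": 0, "tz": 0, "wx": 0, "wy": 0, "wz": 0}
    - {"jaw": -1, "tx": 0, "ty": 0, "tz": 0, "wx": 0, "wy": 0, "wz": 0}

```text
clock: 12.62
tcp_pos: [0.597, 0.1683, 0.2306]
orientation: [0.002, 0.823, 0.568, 0.0]
wrist_force: [2.8, -8.3, 4.6]
finger_gap: 0.029
```

```bash
python3 chk.py; python3 shot.py 11;python3 wshot.py 11
```

```text
[0.23564767 0.00113361 0.23064352] ext 0.14244766969899117 0.02902691135694309 12.625
Fpole -6.723108304268984 -5.632024965710265 4.64171650645337 [-1.24918504  0.16972367 -0.13017739]
12.62 [0.2356 0.0011 0.2306] [ 2.84 -8.3   4.64] 0.029
{'clock': np.float64(12.725), 'joint_pos': array([ 0.1461,  0.4985, -0.1159,  0.9544, -0.0036,  2.0791]), 'tcp_pos': array([0.597 , 0.1683, 0.2307]), 'orientation': array([2.100e-03, 8.229e-01, 5.682e-01, 1.000e-04]), 'wrist_force': array([ 1.9196, -7.8142,  5.6116]), 'ft_torque': array([-1.2061,  0.1695, -0.1349]), 'finger_gap': np.float64(0.0293)}
[0.621 0.229 0.199]
```

View pics/scene11.png

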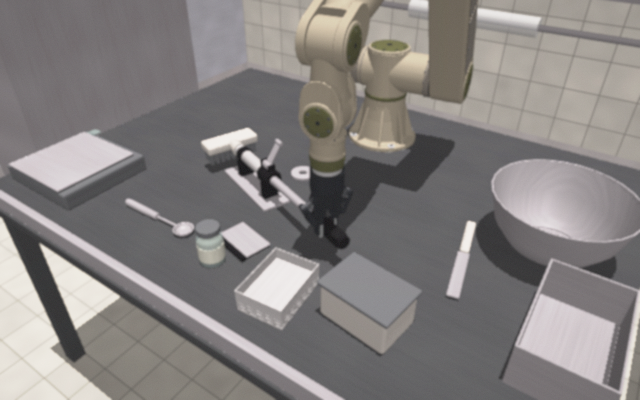

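View pics/side11c.png

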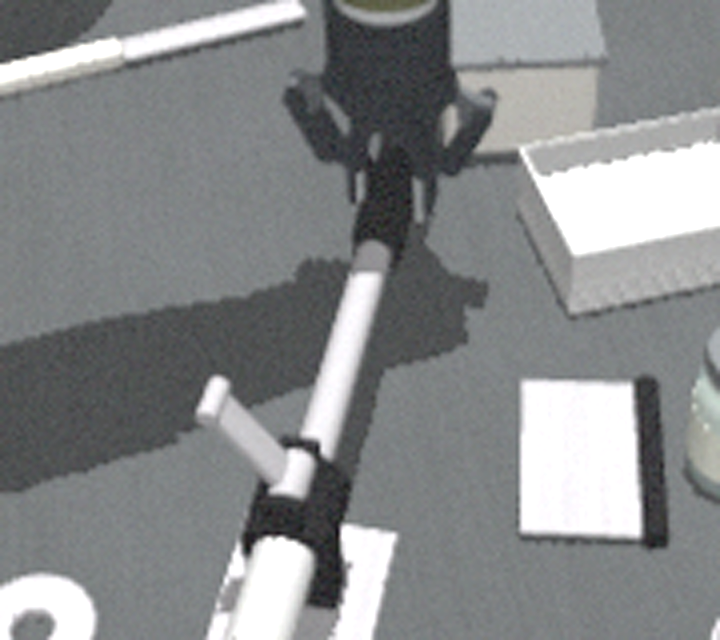

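View pics/wrist11.png

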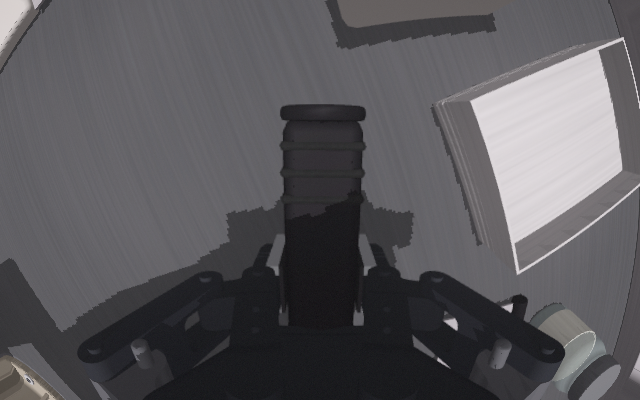

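The flange sits at the same wrist pixels (281–366,112) as when I first gripped it, so it hasn't slipped. The inner tube is out about 142 mm by TCP travel, the lever is still over, the gap is 29 mm and the bystanders look unmoved. I'll run a quick before/after check, then hand in.

```bash
python3 - <<'E'
import cv2,numpy as np
for n,rs in {"scene":{"ladle+jar+scraper":(120,190,275,270),"tray/tub":(235,250,325,350),"knife":(440,220,480,300),"mincer":(288,164,300,182)},"side":{"jar+scraper+ladle":(345,225,460,400),"tray/tub":(345,130,420,225),"knife":(210,148,300,176),"mincer":(210,290,246,322)}}.items():
    a=cv2.imread(f"pics/{n}0.png",0);b=cv2.imread(f"pics/{n}11.png",0)
    for k,(x0,y0,x1,y1) in rs.items():
        s,r=cv2.phaseCorrelate(np.float32(a[y0:y1,x0:x1]),np.float32(b[y0:y1,x0:x1])); print(n,k,np.round(s,2),round(r,2))
E
python3 chk.py; python3 -c "
from workcell import env
print(env.hand_in())"
```

```text
scene ladle+jar+scraper [-0.    0.03] 0.96
scene tray/tub [0.05 0.01] 0.97
scene knife [0.06 0.12] 0.97
scene mincer [-0.04  0.01] 0.98
side jar+scraper+ladle [-0.02 -0.01] 0.98
side tray/tub [ 0.6  -0.01] 1.0
side knife [-0.06  0.04] 0.92
side mincer [0.04 0.  ] 0.92
[0.23561698 0.00108934 0.2306508 ] ext 0.1424169771675092 0.029607867223797095 12.775
Fpole -7.853848861201547 -4.685537739362018 4.768746577360614 [-1.23237795  0.2269344  -0.10579241]
the job is handed in; nothing more can be done
None
```

The brush is at full length and handed in at 12.8 s, with the gripper still holding the grip and the button squeezed in. I got no verdict from the hand-in.

**What I did:** I pushed the cam lever over with the shut fingers along its arc. Then I grasped the grip across the button at 40 N and pulled it straight out past the first stop to the second.

**Last checks:**
- **Lever:** It stays over at about 1.2 rad. I estimated this from the side and scene pictures, with no direct reading.
- **Button:** The jaw gap was 29 to 29.6 mm throughout the pull, so the button is fully in.
- **Extension:** The tool travelled 142 mm from the home grasp, and the grip had not shifted in the wrist picture, so nothing slipped. That is the hard end, about 2 mm beyond the second stop.
- **Forces:** At the end there was about 7 to 8 N against the pull, 5 N sideways and 5 N vertical, all well under the limits.
- **Bystanders:** All showed shifts of at most 0.12 px, except the tray and tub patch in the side picture, which read 0.6 px. The scene picture shows 0.05 px for that patch, so I put the difference down to the arm partly covering the view.

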